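Set the stock tags on the craft bins

ROBOT

A 6-joint arm with a two-finger parallel gripper is mounted at the origin on the work surface. World frame = base frame: x ahead of the robot, y to its left, z up, the work surface at z = 0. Lengths are in m, angles in rad, forces in N, time in s.
With the tool pointing down it reaches from about 0.4 to 0.925 m from the base axis. Payload 3.4 kg.
Tool frame: the origin (TCP) lies midway between the tips of the shut fingers; the grasp point (between the pads) lies 19 mm behind it (ctrl.grip_point_offset is the distance from the TCP to the grasp point, in m); z points along the fingers, y is the direction in which the jaws open and shut (so a half turn about z gives the same grasp; the last joint's range is limited). The gripper opens to 85 mm and grips with 20 to 120 N. Pads are 22 mm wide; open, the fingers measure 114 mm over their backs; the gripper's body (76 mm by 85 mm) begins 54 mm behind the grasp point. The pads swing forward as they close: fully open they stand 13 mm farther back than shut.
Start: joints at [1.163, 0.307, 1.506, -0, 1.328, -0.073], TCP at [0.188, 0.543, 0.231] pointing down, gripper open.
Joint ranges: [-3.12, 3.12], [-1.05, 2.28], [0.14, 2.33], [-1.42, 4.57], [0.1, 2.73], [-2.68, 2.68]. Speed limits (rad/s): [2.57, 2.57, 3.14, 3.14, 3.14, 3.14].

INTERFACE

Orientations are given as [roll, pitch, yaw] about the fixed x, y, z axes, in that order (R = Rz(yaw) Ry(pitch) Rx(roll)).
In Python, from cell import ctrl gives the robot as it stands.
- The arm moves only by the tool step_arm, never from a script. Its argument "targets" is a list of rows, each a list of 7 numbers: the finger opening in cm, from 0 to 8.54, then the shift along the tool's x, y, z in cm, then the turn, a rotation vector about the tool's x, y, z in degrees. A call has 1 to 20 rows; each row is the pose to reach, as a shift and turn from the pose commanded when the call began, along the tool's axes at that moment; what a row does not reach only later rows make up. A row lasts 1/8 s, in which the tool goes at most 62.5 mm and 10.7 degrees, less where a joint would pass 70% of its speed; a pose out of reach is approached as far as the arm can. A call with a gripper value outside its range is refused whole. The fingers move at their own pace and stop on an object; "squeeze" is the grip in N (left out, the last holds). Time passes only in rows, so rows that repeat a pose let the fingers close. It gives the time, the measured TCP pose, the force and the opening at its end, in the units of the state.
- ctrl.state(): the state, without advancing time (a new reading comes with each control period).
- ctrl.grab_frame(name): name is "side" or "top"; returns (picture, depth): 420x560x3 uint8, red, green, blue; 420x560 float32, m along the optical axis (not along the pixel's ray), 0 where there is no reading.
- ctrl.camera_model(name): a dict with "vertical_fov" (degrees; the focal length in pixels is half the picture's height over the tangent of half this angle, whatever the lens; pixels are square), "cx", "cy" (the principal point, pixels), "R" (3x3) and "t" (3): a world point X has camera coordinates R X + t. Camera axes: x right, y down, z forward; pixel columns grow to the right and rows downward; lengths in m; the calibration is good to about 2 mm. A picture is of the moment at which its call begins. camera_model takes no time and is no camera call.
- ctrl.job_done(): hands the job in, once; it reports no verdict.
The state is a dict: "time": time; "joint_pos": joint angles; "joint_vel": joint speeds; "effort": joint torques, N m; "position": TCP position; "tcp_rot": TCP orientation; "force": force on the tool from outside, world axes, zero at the start; "moment": the same for the moment, N m; "width": finger opening in m.
Only numpy, scipy, OpenCV 4.12 (cv2) and the standard library are available. Lean on these libraries where they do the work, as an engineer would, in place of code of your own. Each camera call takes 0.05 s, during which the arm holds its last target. There are 200 camera calls.

TASK

Each craft bin has a hinged wooden tag on the board straight in front of it. With a fingertip, gently push over whichever tags are wrong, so that the tag of every full bin leans toward its bin with the round disc face turned up, and the tag of the almost empty bin leans away from its bin with the plain face up. Leave the bins and everything else on the table where they are, and pick nothing up.

Things in the scene. Friction and masses are not known exactly. Their poses are not given: they have to be found in the camera images.
- tag_a (a joint): lean of a hinged wooden tag (plate 6 mm thick, 60 mm wide, its free edge 82 mm from the hinge pin, 50 g). 0 = upright; +0.45 rad (stop) = leaning toward the bin, its face with the raised round disc turned up; -0.45 rad (stop) = leaning away from the bin, plain face up. Free hinge: the tag falls by its own weight to either stop once it is pushed past upright by more than about 0.1 rad
- hinge_a (a point): middle of the hinge pin of tag_a, 38 mm above the table; x axis = level, from the tag straight toward the bin behind it; y axis = along the pin. Leaning at a stop, the tag's free edge is 36 mm from the pin level and 74 mm above it. The pin is carried by a fixed stand (44 mm along x, 80 mm along y) with two thin stop bars at x = +-14 mm, nothing of it higher than 19 mm above the pin. Tags stand in one row, 115 mm from one to the next
- tag_b (a joint): lean of a hinged wooden tag (plate 6 mm thick, 60 mm wide, its free edge 82 mm from the hinge pin, 50 g). 0 = upright; +0.45 rad (stop) = leaning toward the bin, its face with the raised round disc turned up; -0.45 rad (stop) = leaning away from the bin, plain face up. Free hinge: the tag falls by its own weight to either stop once it is pushed past upright by more than about 0.1 rad
- hinge_b (a point): middle of the hinge pin of tag_b, 38 mm above the table; x axis = level, from the tag straight toward the bin behind it; y axis = along the pin. Leaning at a stop, the tag's free edge is 36 mm from the pin level and 74 mm above it. The pin is carried by a fixed stand (44 mm along x, 80 mm along y) with two thin stop bars at x = +-14 mm, nothing of it higher than 19 mm above the pin. Tags stand in one row, 115 mm from one to the next
- tag_c (a joint): lean of a hinged wooden tag (plate 6 mm thick, 60 mm wide, its free edge 82 mm from the hinge pin, 50 g). 0 = upright; +0.45 rad (stop) = leaning toward the bin, its face with the raised round disc turned up; -0.45 rad (stop) = leaning away from the bin, plain face up. Free hinge: the tag falls by its own weight to either stop once it is pushed past upright by more than about 0.1 rad
- hinge_c (a point): middle of the hinge pin of tag_c, 38 mm above the table; x axis = level, from the tag straight toward the bin behind it; y axis = along the pin. Leaning at a stop, the tag's free edge is 36 mm from the pin level and 74 mm above it. The pin is carried by a fixed stand (44 mm along x, 80 mm along y) with two thin stop bars at x = +-14 mm, nothing of it higher than 19 mm above the pin. Tags stand in one row, 115 mm from one to the next
- tag_d (a joint): lean of a hinged wooden tag (plate 6 mm thick, 60 mm wide, its free edge 82 mm from the hinge pin, 50 g). 0 = upright; +0.45 rad (stop) = leaning toward the bin, its face with the raised round disc turned up; -0.45 rad (stop) = leaning away from the bin, plain face up. Free hinge: the tag falls by its own weight to either stop once it is pushed past upright by more than about 0.1 rad
- hinge_d (a point): middle of the hinge pin of tag_d, 38 mm above the table; x axis = level, from the tag straight toward the bin behind it; y axis = along the pin. Leaning at a stop, the tag's free edge is 36 mm from the pin level and 74 mm above it. The pin is carried by a fixed stand (44 mm along x, 80 mm along y) with two thin stop bars at x = +-14 mm, nothing of it higher than 19 mm above the pin. Tags stand in one row, 115 mm from one to the next
- bin_cones: loose open plywood bin, heaped full with small pine cones. 110 mm deep (x), 100 mm wide (y), walls 60 mm high, contents to at most 75 mm, 0.5 kg; origin at the centre of its underside. Its tag is the one straight in front of it: the hinge pin is 175 mm from the bin's origin along the bin's -x, 120 mm in front of its front wall
- bin_rounds: loose open plywood bin, heaped full with round wood slices. 110 mm deep (x), 100 mm wide (y), walls 60 mm high, contents to at most 75 mm, 0.5 kg; origin at the centre of its underside. Its tag is the one straight in front of it: the hinge pin is 175 mm from the bin's origin along the bin's -x, 120 mm in front of its front wall
- bin_sticks: loose open plywood bin, heaped full with cut sticks. 110 mm deep (x), 100 mm wide (y), walls 60 mm high, contents to at most 75 mm, 0.5 kg; origin at the centre of its underside. Its tag is the one straight in front of it: the hinge pin is 175 mm from the bin's origin along the bin's -x, 120 mm in front of its front wall
- bin_low: loose open plywood bin, almost empty: one cone and one wood slice on its floor. 110 mm deep (x), 100 mm wide (y), walls 60 mm high, contents to at most 75 mm, 0.5 kg; origin at the centre of its underside. Its tag is the one straight in front of it: the hinge pin is 175 mm from the bin's origin along the bin's -x, 120 mm in front of its front wall
- mug: bystander: steel mug, 72 mm across, 85 mm high, blue handle; origin under its centre
- pot: bystander: steel coffee pot, 104 mm across, 188 mm high, spout and black handle; origin under its centre
- stool: bystander: toy log stool, 68 mm across, 60 mm high; origin under its centre
- marker: bystander: marker pen lying along its x, 134 mm long, 15 mm thick; origin under it, 50 mm from its blunt end

How it is judged:
At the end, for the whole second after the job is handed in: The tags in front of the three full bins lean toward their bins (joint above +0.35 rad), the tag in front of the almost empty bin leans away from it (joint below -0.35 rad), and all tags are at rest (((horizontal distance between hinge_a and bin_low below 0.192 m and value of joint tag_a below -0.35 rad) or (horizontal distance between hinge_a and bin_low above 0.192 m and value of joint tag_a above 0.35 rad)) and velocity of joint tag_a between -0.2 and 0.2 rad/s and ((horizontal distance between hinge_b and bin_low below 0.192 m and value of joint tag_b below -0.35 rad) or (horizontal distance between hinge_b and bin_low above 0.192 m and value of joint tag_b above 0.35 rad)) and velocity of joint tag_b between -0.2 and 0.2 rad/s and ((horizontal distance between hinge_c and bin_low below 0.192 m and value of joint tag_c below -0.35 rad) or (horizontal distance between hinge_c and bin_low above 0.192 m and value of joint tag_c above 0.35 rad)) and velocity of joint tag_c between -0.2 and 0.2 rad/s and ((horizontal distance between hinge_d and bin_low below 0.192 m and value of joint tag_d below -0.35 rad) or (horizontal distance between hinge_d and bin_low above 0.192 m and value of joint tag_d above 0.35 rad)) and velocity of joint tag_d between -0.2 and 0.2 rad/s); the robot touches nothing.
It fails at once if a bin is shifted or lifted by more than 10 mm (distance of any of bin_cones, bin_rounds, bin_sticks, bin_low from where it was at the start of the episode above 0.01 m).
It fails at once if the mug, pot, stool or marker is shifted or lifted by more than 10 mm (distance of any of mug, pot, stool, marker from where it was at the start of the episode above 0.01 m).
It fails at once if a tag is pushed with more than 25 N (contact force between any of the fingers, the arm and tag_a above 25 N or contact force between any of the fingers, the arm and tag_b above 25 N or contact force between any of the fingers, the arm and tag_c above 25 N or contact force between any of the fingers, the arm and tag_d above 25 N).
It also fails if it takes over 58 s, if anything falls off the work surface, if the arm or the gripper's body presses on something with over 40 N, if the wrist force passes 120 N, or if a joint passes its speed limit or range.

## Working session

There is one attempt and no reset: what is moved stays moved. The work goes in short steps, Python scripts to look and compute and a tool call to move; the robot and the scene stay as the last step left them, time stands still between calls to the robot, and variables do not carry over. Pictures are saved under pics/ and viewed, about 8 in all and at most 12, crops included, and the job is handed in when it is done.

Besides the shell and the picture viewer there is one more tool, called after "Call:" as name([rows], argument=value, ...), one row to a line, values as JSON. step_arm: Moves the arm, as the interface text tells. Its arguments: {"type":"object","properties":{"targets":{"type":"array","items":{"type":"array","items":{"type":"number"}}},"squeeze":{"type":"number"}},"required":["targets"]}

```bash
mkdir -p pics; cat > h.py <<'E'
import numpy as np, cv2
from cell import ctrl
def cloud(n):
    im,d=ctrl.grab_frame(n); m=ctrl.camera_model(n)
    f=im.shape[0]/2/np.tan(np.radians(m["vertical_fov"])/2)
    v,u=np.mgrid[:im.shape[0],:im.shape[1]]
    P=np.stack([(u-m["cx"])/f*d,(v-m["cy"])/f*d,d],-1)
    W=(P-np.array(m["t"]))@np.array(m["R"]); W[d==0]=np.nan
    return im,W
def save(n,im): cv2.imwrite("pics/"+n,im[:,:,::-1])
E
python3 - <<'E'
from h import *
for n in("top","side"):
    im,W=cloud(n); save(n+"1.png",im); np.savez(n+"1.npz",im=im,W=W); print(n,ctrl.camera_model(n))
print(ctrl.state())
E
```

```text
top {'vertical_fov': 51.33391150846002, 'cx': 282.63013131513577, 'cy': 211.46143691270717, 'R': array([[ 0.02299245, -0.99972813,  0.00387506],
       [-0.9940598 , -0.02327419, -0.10631761],
       [ 0.10637889, -0.00140754, -0.99432467]]), 't': array([-0.02081701,  0.55327234,  1.26380567])}
side {'vertical_fov': 52.45132974194485, 'cx': 289.43949522684153, 'cy': 210.64316909293694, 'R': array([[ 0.94936134, -0.31395422, -0.01207462],
       [-0.17526616, -0.49730581, -0.84968741],
       [ 0.26075817,  0.80877665, -0.52714846]]), 't': array([-0.52129719,  0.14468595,  1.19759277])}
{'time': 0.1, 'joint_pos': array([ 1.16351581e+00,  3.07494702e-01,  1.50755585e+00,  7.85184342e-06,
        1.32840211e+00, -7.34932705e-02]), 'joint_vel': array([ 1.52798478e-04, -2.69934489e-03, -3.36997006e-03,  9.77887684e-04,
       -1.17278926e-03,  2.80528428e-05]), 'effort': array([-2.65453918e-04, -4.58524883e+01, -2.52607566e+01, -1.74321021e-04,
        5.46550247e-03,  4.12808902e-06]), 'position': array([0.1881485 , 0.54267503, 0.23047021]), 'tcp_rot': array([-3.13973822e+00, -1.44173303e-04,  2.80780338e+00]), 'force': array([-0.4015275 ,  0.61391573,  0.73005331]), 'moment': array([0.03397818, 0.0013936 , 0.02067908]), 'width': 0.08562440960322418}
```

View pics/top1.png

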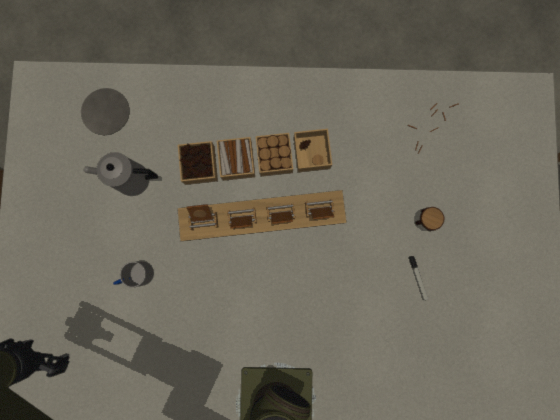

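View pics/side1.png

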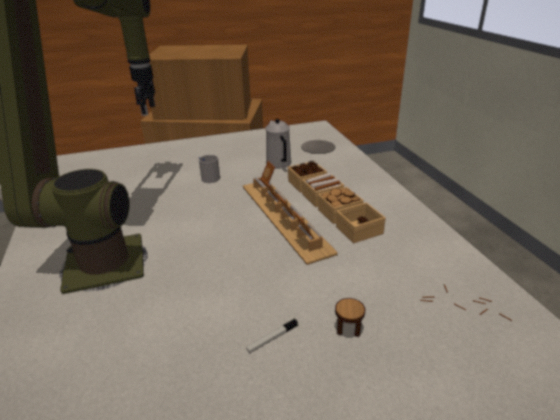

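The top view shows the board at about rows 190–240. The leftmost tag (200,212) seems to lean toward the cones bin. The tags at (242,221), (280,216) and (320,210) seem to lean toward the robot. The almost empty bin is the rightmost, at (312,150). Next I'll measure with depth.

```bash
python3 - <<'E'
from h import *
z=np.load("top1.npz"); im,W=z["im"],z["W"]
Z=W[...,2]
# bins: tall stuff in bin area
v,u=np.mgrid[:420,:560]
board=(v>185)&(v<245)&(u>170)&(u<350)
bm=(v>120)&(v<186)&(u>172)&(u<335)&(Z>0.05)&(Z<0.09)
r=cv2.minAreaRect(W[bm][:,:2].astype(np.float32)); print("bins rect",r,cv2.boxPoints(r).round(3).tolist())
b=board&(Z>0.006)&(Z<0.03); r2=cv2.minAreaRect(W[b][:,:2].astype(np.float32)); print("board",r2, np.nanmedian(Z[b]))
m=(board&(Z>0.085)).astype(np.uint8)
n,l,s,c=cv2.connectedComponentsWithStats(m)
for i in range(1,n):
    if s[i,4]<15: continue
    p=W[l==i]; print("tag edge comp",s[i].tolist(),"mean",p.mean(0).round(4),"zmax",p[:,2].max().round(4), "x",np.percentile(p[:,0],[3,97]).round(3),"y",np.percentile(p[:,1],[3,97]).round(3), "toppts",p[p[:,2]>0.1].mean(0).round(4))
for a,bx in(("pot",(80,165,148,195)),("mug",(110,160,255,292)),("stool",(410,450,200,238)),("marker",(400,430,250,305))):
    k=(u>bx[0])&(u<bx[1])&(v>bx[2])&(v<bx[3])&(Z>0.008); p=W[k]; print(a,p.min(0).round(3),p.max(0).round(3))
crop=cv2.resize(im[120:250,165:355],None,fx=4,fy=4,interpolation=cv2.INTER_CUBIC); save("crop1.png",cv2.convertScaleAbs(crop,alpha=1.6))
E
```

```text
bins rect ((0.7174326777458191, 0.07897844910621643), (0.11350733041763306, 0.44553491473197937), 7.790903091430664) [[0.6309999823570251, 0.2919999957084656], [0.6909999847412109, -0.14900000393390656], [0.8040000200271606, -0.1340000033378601], [0.7429999709129333, 0.3070000112056732]]
board ((0.5442731976509094, 0.0613529235124588), (0.1753448247909546, 0.5367230176925659), 1.3301763534545898) 0.011404926187403446
tag edge comp [186, 204, 24, 11, 171] mean [0.5482 0.2292 0.1011] zmax 0.1176 x [0.538 0.558] y [0.202 0.257] toppts [0.552  0.2309 0.1081]
tag edge comp [312, 212, 22, 8, 117] mean [ 0.5379 -0.1187  0.103 ] zmax 0.1168 x [0.529 0.549] y [-0.146 -0.092] toppts [ 0.5344 -0.1183  0.1092]
tag edge comp [271, 216, 22, 8, 123] mean [ 0.5226 -0.0051  0.1025] zmax 0.1168 x [0.512 0.533] y [-0.033  0.024] toppts [ 0.5192 -0.0053  0.1083]
tag edge comp [230, 221, 22, 8, 124] mean [0.5072 0.1079 0.1028] zmax 0.1153 x [0.498 0.518] y [0.08  0.136] toppts [0.504  0.1084 0.1081]
pot [0.595 0.359 0.008] [0.693 0.535 0.191]
mug [0.309 0.371 0.008] [0.396 0.466 0.089]
stool [ 0.501 -0.503  0.008] [ 0.575 -0.406  0.068]
marker [ 0.307 -0.444  0.008] [ 0.431 -0.369  0.021]
```

View pics/crop1.png

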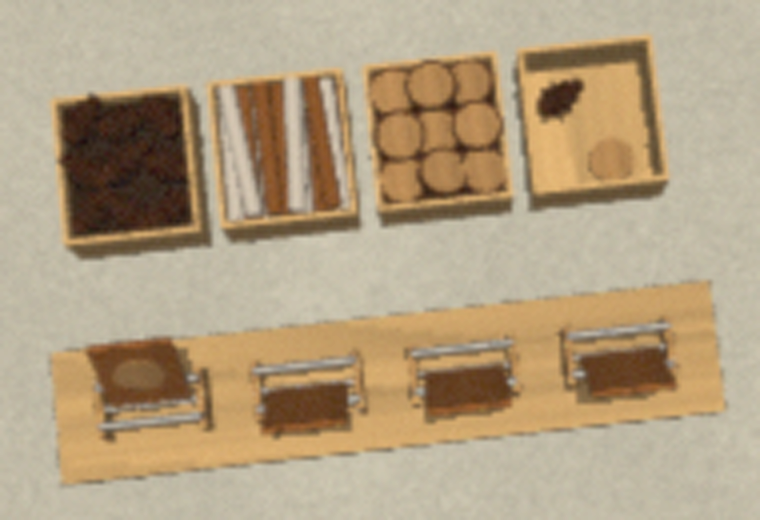

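The crop shows the disc face up on the left (cones) tag. The sticks, rounds and low tags lean toward the robot, so only the sticks and rounds tags are wrong. Tag edges and bins agree on a yaw of about 7.7°, with hinges near (0.536, 0.113) and (0.552, -0.001). I'll move in front of the sticks tag with the fingers shut.

Call:
step_arm([
  [0,-2,-1.6,0,0,0,-1.5],
  [0,-5,-4,0,0,0,-3.5],
  [0,-9,-7.3,0,0,0,-6],
  [0,-13,-10.6,0,0,0,-9],
  [0,-17,-13.8,0,0,0,-11.5],
  [0,-21,-17,0,0,0,-14],
  [0,-25,-20.3,0,0,0,-17],
  [0,-29,-23.5,0,0,0,-19.5],
  [0,-33,-26.8,0,0,0,-22],
  [0,-36,-29.2,0,0,0,-24],
  [0,-38.5,-31.3,0,0,0,-25.7],
  [0,-40.2,-32.6,0,0,0,-26.8],
  [0,-40.2,-32.6,0,0,0,-26.8],
  [0,-40.2,-32.6,0,0,0,-26.8],
  [0,-40.2,-32.6,0,0,0,-26.8],
], squeeze=20)

```text
time: 1.98
position: [0.4607, 0.1042, 0.2312]
tcp_rot: [3.141, -0.001, -3.007]
force: [-0.0, 0.3, -1.2]
width: -0.0001
```

Call:
step_arm([
  [0,0,0,2.5,0,0,0],
  [0,0,0,6,0,0,0],
  [0,0,0,10,0,0,0],
  [0,0,0,13,0,0,0],
  [0,0,0,14.4,0,0,0],
  [0,0,0,14.4,0,0,0],
  [0,0,0,14.4,0,0,0],
])

```text
time: 2.85
position: [0.4624, 0.1039, 0.0883]
tcp_rot: [3.142, 0.002, -3.007]
force: [-0.3, 0.7, 1.0]
width: 0.0001
```

Call:
step_arm([
  [0,-1,0,0,0,0,0],
  [0,-1.8,0,0,0,0,0],
  [0,-2.4,0,0,0,0,0],
  [0,-3,0,0,0,0,0],
  [0,-3.6,0,0,0,0,0],
  [0,-4.2,0,0,0,0,0],
  [0,-4.8,0,0,0,0,0],
  [0,-5.4,0,0,0,0,0],
  [0,-6,0,0,0,0,0],
  [0,-6.6,0,0,0,0,0],
  [0,-7.2,0,0,0,0,0],
  [0,-7.8,0,0,0,0,0],
  [0,-7.8,0,0,0,0,0],
  [0,-7.8,0,0,0,0,0],
])

```text
time: 4.6
position: [0.5384, 0.1139, 0.0872]
tcp_rot: [-3.142, -0.001, -3.008]
force: [-0.5, 0.1, -0.8]
width: -0.0
```

Call:
step_arm([
  [0,1,0,0,0,0,0],
  [0,3,0,0,0,0,0],
  [0,5,0,0,0,0,0],
  [0,7,0,0,0,0,0],
  [0,7.8,0,0,0,0,0],
  [0,7.8,0,0,0,0,0],
])

```text
time: 5.35
position: [0.4608, 0.1035, 0.0875]
tcp_rot: [3.142, 0.0, -3.008]
force: [0.6, 0.6, 0.7]
width: -0.0001
```

```bash
cat > chk.py <<'E'
from h import *
import sys
im,W=cloud("top"); im2,W2=cloud("side")
H=np.array([.544,.056]); n=np.array([.991,.134]); r=np.array([-.134,.991])
for X in(W,W2):
    o=[]
    for i,k in enumerate((1.5,.5,-.5,-1.5)):
        d=X[...,:2]-(H+r*k*.115); a=d@n; b=d@r
        m=(abs(a)<.06)&(abs(b)<.028)&(X[...,2]>.095)&(X[...,2]<.125); o.append((int(m.sum()),round(float(np.median(a[m])),3) if m.any() else None))
    print(o)
save(sys.argv[1],cv2.convertScaleAbs(np.vstack([cv2.resize(im[120:250,165:355],(600,410)),cv2.resize(im2[140:270,220:410],(600,410))])[:,:],alpha=1.5)[::1][:,:][:820] if 0 else cv2.convertScaleAbs(np.hstack([cv2.resize(im[120:250,165:355],(400,274)),cv2.resize(im2[140:270,220:410],(400,274))]),alpha=1.5))
s=ctrl.state(); print(s["time"],s["position"],s["force"])
E
python3 chk.py c2.png
```

```text
[(114, 0.03), (108, 0.03), (86, -0.032), (87, -0.032)]
[(56, 0.033), (67, 0.033), (33, -0.031), (43, -0.031)]
5.45 [0.46241968 0.10368449 0.08758524] [ 0.45085695 -0.06186511  0.31300608]
```

View pics/c2.png

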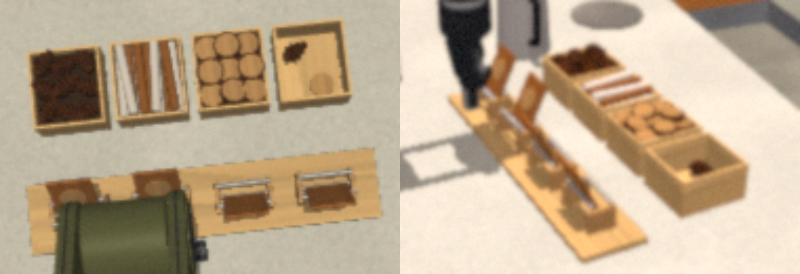

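The sticks tag now leans toward its bin, disc up, and both cameras agree. I'll do the same for the rounds tag, 11.5 cm to the right.

Call:
step_arm([
  [0,0,-1.5,0,0,0,0],
  [0,0,-4,0,0,0,0],
  [0,0,-7,0,0,0,0],
  [0,0,-10,0,0,0,0],
  [0,0,-11.5,0,0,0,0],
  [0,0,-11.5,0,0,0,0],
  [0,0,-11.5,0,0,0,0],
])

```text
time: 6.32
position: [0.4766, -0.01, 0.0872]
tcp_rot: [3.141, -0.0, -3.008]
force: [-0.3, -0.5, 0.5]
width: -0.0
```

Call:
step_arm([
  [0,-1,0,0,0,0,0],
  [0,-1.8,0,0,0,0,0],
  [0,-2.4,0,0,0,0,0],
  [0,-3,0,0,0,0,0],
  [0,-3.6,0,0,0,0,0],
  [0,-4.2,0,0,0,0,0],
  [0,-4.8,0,0,0,0,0],
  [0,-5.4,0,0,0,0,0],
  [0,-6,0,0,0,0,0],
  [0,-6.6,0,0,0,0,0],
  [0,-7.2,0,0,0,0,0],
  [0,-7.8,0,0,0,0,0],
  [0,-7.8,0,0,0,0,0],
  [0,-7.8,0,0,0,0,0],
])

```text
time: 8.07
position: [0.5538, -0.0, 0.0872]
tcp_rot: [3.142, -0.001, -3.008]
force: [-0.9, 0.2, -0.3]
width: -0.0004
```

Call:
step_arm([
  [0,1,0,0,0,0,0],
  [0,3,0,0,0,0,0],
  [0,5,0,0,0,0,0],
  [0,7,0,0,0,0,0],
  [0,7.8,0,0,0,0,0],
  [0,7.8,0,-2,0,0,0],
  [0,7.8,0,-6,0,0,0],
  [0,7.8,0,-10,0,0,0],
  [0,7.8,0,-12,0,0,0],
  [0,7.8,0,-12,0,0,0],
  [0,7.8,0,-12,0,0,0],
])

```text
time: 9.45
position: [0.476, -0.0104, 0.2064]
tcp_rot: [3.141, -0.001, -3.008]
force: [-0.5, -0.2, -0.6]
width: -0.0
```

```bash
python3 chk.py c3.png
```

```text
[(112, 0.03), (107, 0.03), (54, 0.033), (42, -0.033)]
[(24, 0.034), (67, 0.033), (79, 0.032), (45, -0.031)]
9.55 [ 0.47577755 -0.0103292   0.20594724] [-0.40937484  0.00656026 -0.82004247]
```

View pics/c3.png

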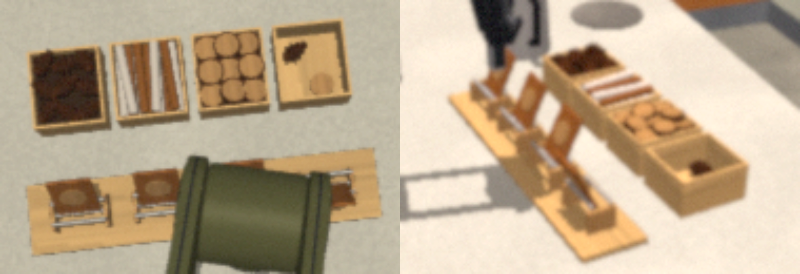

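The picture shows three tags leaning toward the full bins with their discs up, and the rightmost tag (low bin) leaning away. The bins haven't moved and the tool is clear, so I'm handing in.

```bash
python3 -c "
from cell import ctrl
print(ctrl.job_done())"
```

```text
the job is handed in; nothing more can be done
None
```

All four tags now lean the right way, and I handed the job in at about 9.6 s of the 58 s allowed. Only two tags were wrong, those of the sticks and rounds bins. I pushed each one past upright toward its bin with the shut fingertips. The cones tag and the almost empty bin's tag were already right, so I left them alone.

- **Tag lean:** in the last check, both cameras put the upper edges of the cones, sticks and rounds tags about +30 to +34 mm from the pin, toward the bins. The low bin's tag was at about -32 mm, away from its bin. Those values fit tags resting on their stops (edge 36 mm from the pin).
- **Disc faces:** the discs show on all three full-bin tags, the rounds one only in the side view because the arm partly hid it from above.
- **Forces:** the tool force stayed near 1 N in the readings at the end of each move. I did not record forces during the pushes themselves.
- **Other objects:** the bins look unmoved in the pictures. I did not re-measure them or the mug, pot, stool and marker, but the path stayed clear of them.
- **Tool:** it ended clear of everything, at z = 0.206 m. No check failed or disagreed.

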